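# Tilt the dough scale's display up to be read

### The arm

A 7-joint arm with a two-finger parallel gripper is mounted at the origin on the work surface. World frame = base frame: x ahead of the robot, y to its left, z up, the work surface at z = 0. Lengths are in mm, angles in rad, forces in N, time in s.
With the tool pointing down it reaches from about 400 to 850 mm from the base axis. Payload 10.4 kg.
Tool frame: the origin (TCP) lies at the very end of the fingers, on their centre line; the grasp point (between the pads) lies robot.grip_point_offset behind it (robot.grip_point_offset is the distance from the TCP to the grasp point, in mm); y points along the fingers, x is the direction in which the jaws open and shut, and the axes are right-handed (so a half turn about y gives the same grasp; the last joint's range is limited). The gripper opens to 85 mm and grips with 20 to 120 N. Pads are 22 mm wide; open, the fingers measure 114 mm over their backs; the gripper's body (76 mm by 85 mm) begins 54 mm behind the grasp point. The pads swing forward as they close: fully open they stand 13 mm farther back than shut.
Start: joints at [-1.228, 0.332, -0.065, 1.46, 0.022, 1.35, -0.088], TCP at [223.549, 583.676, 231.338] pointing down, gripper open.
Joint ranges: [-2.6, 2.6], [-0.5, 2.12], [-1.47, 1.34], [0.16, 2.42], [-1.27, 4.41], [0.06, 2.06], [-2.6, 2.6]. Speed limits (rad/s): [2.22, 2.22, 2.79, 2.79, 3.14, 3.14, 3.14].

### API

Orientations are given as a unit quaternion [w, x, y, z].
In Python, from station import robot gives the robot as it stands.
- The arm moves only by the tool jog_arm, never from a script. Its argument "commands" is a list that holds one entry, the list of rows, each a list of 4 numbers: the shift along the tool's x, y, z in mm, then the turn about the tool's y in degrees. A call has 1 to 12 rows; each row is the pose to reach, as a shift and turn from the pose commanded when the call began, along the tool's axes at that moment; what a row does not reach only later rows make up. A row lasts 1/8 s, in which the tool goes at most 62.5 mm and 10.7 degrees, less where a joint would pass 70% of its speed; a pose out of reach is approached as far as the arm can. A call with a gripper value outside its range is refused whole. "hand" is the finger opening in mm, from 0 to 85.4, set as the call begins (left out, the last holds). The fingers move at their own pace and stop on an object; "newtons" is the grip in N (left out, the last holds). Time passes only in rows, so rows that repeat a pose let the fingers close. It gives the time, the measured TCP pose, the force and the opening at its end, in the units of the state.
- robot.read_state(): the state, without advancing time (a new reading comes with each control period).
- robot.snapshot(name): name is "scene" or "top" or "wrist"; returns (picture, depth): 400x640x3 uint8, red, green, blue; 400x640 float32, mm along the optical axis (not along the pixel's ray), 0 where there is no reading.
- robot.calibration(name): a dict with "fx", "fy", "cx", "cy" (pixels), "dist" ([k1, k2, p1, p2, k3] as OpenCV has them; the pictures are not rectified), "world_to_cam" (4x4, takes a point from world to camera coordinates). Camera axes: x right, y down, z forward; pixel columns grow to the right and rows downward; lengths in mm; the calibration is good to about 2 mm. A picture is of the moment at which its call begins: read the wrist's pose just before it. calibration takes no time and is no camera call; for the wrist camera it gives the pose at the moment of the call.
- robot.job_done(): hands the job in, once; it reports no verdict.
The state is a dict: "t": time; "joint_positions": joint angles; "joint_velocities": joint speeds; "tau": joint torques, N m; "position": TCP position; "ee_rot": TCP orientation; "force": force on the tool from outside, world axes, zero at the start; "wrist_torque": the same for the moment, N m; "gripper_width": finger opening in mm.
Only numpy, scipy, OpenCV 4.12 (cv2) and the standard library are available. Lean on these libraries where they do the work, as an engineer would, in place of code of your own. Each camera call takes 0.05 s, during which the arm holds its last target.

### The job

On the bakery bench stand two white scales, each with a small display panel on a stiff friction hinge behind its platter; both panels have been left leaning back too far to read. Swing the display of the large scale (the one carrying the cane proofing basket) up until it stands about 75 degrees above level, then let go of it and see that it stays there. Leave the small scale's display as it is.

Things in the scene. Friction and masses are not known exactly. Their poses are not given: they have to be found in the camera images.
- dough_scale: Large bench scale, fixed: white housing 200 (x) x 250 (y) mm, steel platter 65 mm above the bench with a cane basket (170 mm across, 60 high). Origin: centre of underside; own x points from platter to display (away from the robot at yaw 0), z up. Hinge line along own y, 120 mm along own x from the origin, 105 mm above the bench. The small scale is 140 x 150 mm with a steel bowl.
- dough_display (a joint): Tilt of the large scale's display, rad: 0 = level, pointing away from the platter (along the scale's own x); grows as its free edge swings up; pi/2 = upright; 1.309 = 75 degrees. Range 0 to 1.9. Friction hinge of about 0.2 N m (2 to 3 N square to the panel at its free edge): stays where it is left. Starts at 0.7 to 0.9.
- dough_display_top (a point): Middle of the free edge of the large scale's display, 100 mm from the hinge line, at mid thickness. The grey panel is 140 mm wide, 16 mm thick, dark screen on its upper face. The space under and 50 mm behind the free edge is clear: shut fingers can go down behind it and draw it up along its arc, towards the platter.
- spice_display_top (a point): Middle of the free edge of the small scale's display (panel 90 mm wide, 16 mm thick, 65 mm from hinge line to edge; hinge 85 mm above the bench). To be left alone.

How it is judged (in metres and radians):
At the end, for the whole second after the job is handed in: The large scale's display stands at 75 degrees above level, within 10 degrees either way (1.134 to 1.484 rad), at rest; the small scale's display is where it was (value of joint dough_display between 1.134 and 1.484 rad and velocity of joint dough_display between -0.05 and 0.05 rad/s); the robot touches nothing.
It fails at once if the small scale's display is moved by more than 12 mm at its free edge (distance of spice_display_top from where it was at the start of the episode above 0.012 m).
It also fails if it takes over 32 s, if anything falls off the work surface, if the arm or the gripper's body presses on something with over 40 N, if the wrist force passes 120 N, or if a joint passes its speed limit or range.

## Working session

There is one attempt and no reset: what is moved stays moved. The work goes in short steps, Python scripts to look and compute and a tool call to move; the robot and the scene stay as the last step left them, time stands still between calls to the robot, and variables do not carry over. Pictures are saved under pics/ and viewed, and the job is handed in when it is done.

Besides the shell and the picture viewer there is one more tool, called after ">>>" by a JSON object that holds its "op" and its "data". jog_arm: Moves the arm, as the interface text tells. Its arguments: {"type":"object","properties":{"commands":{"type":"array"},"hand":{"type":"number"},"newtons":{"type":"number"}},"required":["commands"]}

```bash
mkdir -p pics; ls; python3 - <<'E'
from station import robot
import cv2,numpy as np
s=robot.read_state();print(s)
print(robot.grip_point_offset)
for n in["scene","top"]:
    p,d=robot.snapshot(n);cv2.imwrite(f"pics/{n}0.png",p[:,:,::-1]);np.savez(f"{n}0.npz",p=p,d=d)
    print(robot.calibration(n))
E
```

```text
pics
{'t': 0.0, 'joint_positions': array([-1.22763226,  0.3328582 , -0.0647218 ,  1.46096392,  0.0216048 ,
        1.349897  , -0.08851883]), 'joint_velocities': array([-1.86147760e-03,  1.45470116e-03,  1.06864950e-03,  2.32002708e-03,
        4.39322712e-05, -2.17268617e-04, -8.81844196e-04]), 'tau': array([ 1.09946537e-03, -6.25421405e+01,  4.95181116e-02, -3.91603553e+01,
        1.62384968e-02,  9.53049195e-03, -1.12525530e-06]), 'position': array([223.39652147, 583.29907039, 230.51373572]), 'ee_rot': array([-0.58228362,  0.58289427,  0.40033342, -0.40113988]), 'force': array([-0.23257877,  0.58660715,  0.11099714]), 'wrist_torque': array([ 0.01219927,  0.01768169, -0.01510905]), 'gripper_width': 85.6515356391643}
18.700000000000003
{'fx': 415.2146344351087, 'fy': 415.2146344351087, 'cx': 321.09243509228565, 'cy': 199.6221228434477, 'dist': array([-0.06616645,  0.        ,  0.        ,  0.        ,  0.        ]), 'world_to_cam': array([[ 7.45476962e-01,  6.66162852e-01,  2.21619986e-02,
        -3.78880986e+02],
       [ 4.05591407e-01, -4.26994603e-01, -8.08190088e-01,
        -1.53764876e+02],
       [-5.28923160e-01,  6.11475808e-01, -5.88504568e-01,
         1.08055463e+03],
       [ 0.00000000e+00,  0.00000000e+00,  0.00000000e+00,
         1.00000000e+00]])}
{'fx': 443.82300053884563, 'fy': 443.82300053884563, 'cx': 317.3606210620992, 'cy': 196.40671769706222, 'dist': array([0.01825325, 0.        , 0.        , 0.        , 0.        ]), 'world_to_cam': array([[ 1.69616534e-02, -9.99681899e-01, -1.86655709e-02,
        -1.71426118e+01],
       [-9.92500294e-01, -1.45736339e-02, -1.21370409e-01,
         5.06843876e+02],
       [ 1.21059776e-01,  2.05842274e-02, -9.92431771e-01,
         7.89342311e+02],
       [ 0.00000000e+00,  0.00000000e+00,  0.00000000e+00,
         1.00000000e+00]])}
```

View pics/scene0.png

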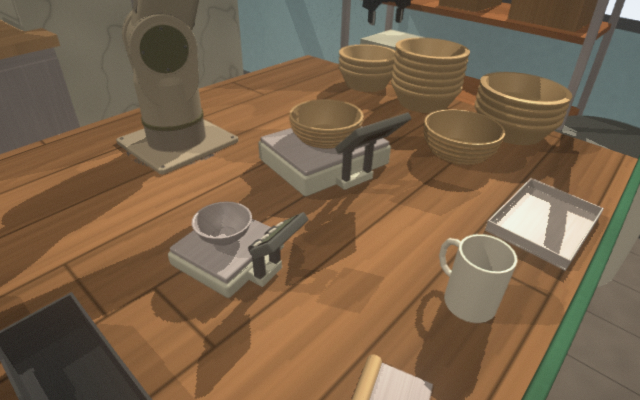

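View pics/top0.png

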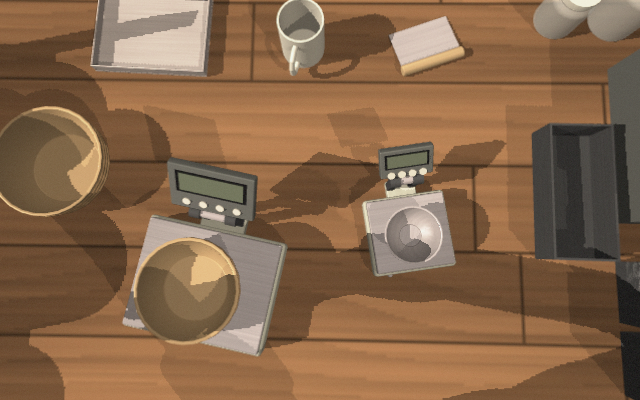

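The scene view shows both panels leaning back. In the top view the large display spans about (168,158) to (257,220), the small display sits near (406,165), and a loose basket is at (50,160). Next I'll measure the panel from the top view's depth.

```bash
cat > h.py <<'E'
import numpy as np,cv2
from station import robot
from scipy.spatial.transform import Rotation as R
def cloud(n,d):
    c=robot.calibration(n);K=np.array([[c['fx'],0,c['cx']],[0,c['fy'],c['cy']],[0,0,1]])
    v,u=np.mgrid[:d.shape[0],:d.shape[1]]
    q=cv2.undistortPoints(np.stack([u.ravel(),v.ravel()],1).astype(np.float64)[:,None],K,c['dist'])[:,0]
    P=np.c_[q,np.ones(len(q))]*d.ravel()[:,None]
    M=np.linalg.inv(c['world_to_cam'])
    return (P@M[:3,:3].T+M[:3,3]).reshape(*d.shape,3)
def rot(s):
    q=s['ee_rot'];return R.from_quat([q[1],q[2],q[3],q[0]]).as_matrix()
E
python3 - <<'E'
from h import *
d=np.load('top0.npz')['d'];W=cloud('top',d)
for n,(v,u) in dict(TL=(163,173),TR=(178,253),TM=(169,213),TM2=(172,212),mid=(187,211),BL=(203,176),BR=(216,246),sc1=(225,160),sc2=(250,282),sc3=(345,258),sc4=(320,130),bench=(100,230),basket=(108,60),bask2=(165,106),bask3=(210,60)).items(): print(n,W[v,u].round(1))
# panel plane: pixels in quad
m=np.zeros(d.shape,np.uint8);cv2.fillPoly(m,[np.array([[173,164],[252,180],[247,213],[176,200]])],1)
P=W[m>0];
for _ in range(3):
    c=P.mean(0);U,S,V=np.linalg.svd(P-c,full_matrices=False);n=V[2]*np.sign(V[2][2]);r=(P-c)@n;P=P[abs(r)<5]
print(len(P),'n',n,'c',c,'rms',r.std())
print('tilt',np.arccos(n[2]),'yaw of scale',np.arctan2(-n[1],-n[0]))
yaw=np.arctan2(-n[1],-n[0]);x=np.array([np.cos(yaw),np.sin(yaw),0]);y=np.array([-x[1],x[0],0])
t=np.arccos(n[2]);al=x*np.cos(t)+np.array([0,0,1])*np.sin(t)
# wide region points on plane
B=W[140:235,150:275].reshape(-1,3);B=B[(abs((B-c)@n)<6)&(B[:,2]>110)]
print('along',np.percentile((B-c)@al,[0,1,50,99,100]),'y',np.percentile((B-c)@y,[0,1,99,100]))
a=(B-c)@al;b=(B-c)@y
top=c+al*np.percentile(a,99.5)+y*(np.percentile(b,1)+np.percentile(b,99))/2-8*n
h=top-100*al
print('top',top,'hinge',h,'org',h-120*x,'x',x,'y',y)
s=robot.read_state();print(rot(s).round(3))
E
```

```text
TL [536.5 208.4 182.9]
TR [515.6  86.1 179.9]
TM [528.6 147.7 179.9]
TM2 [523.7 148.6 181.7]
mid [503.5 154.6 160.8]
BL [481.5 221.  122.9]
BR [461.6 104.3 126.7]
sc1 [448.1 267.4  63.4]
sc2 [407.7  51.5  53.2]
sc3 [246.2  87.2  62. ]
sc4 [284.2 308.8  63.7]
bench [698.5 166.2   4.4]
basket [654.7 454.9  76. ]
bask2 [557.  378.3  49.3]
bask3 [471.2 440.8  73.3]
552 n [-0.76210789  0.15639982  0.62827594] c [500.29542334 153.40987132 158.7719781 ] rms 0.9129160050724454
tilt 0.8914611464585754 yaw of scale -0.20240975708313097
along [-66.71636589 -63.5309542   -7.1144847   34.60447686  36.26179626] y [-68.02698452 -66.79919853  69.01344148  71.22172225]
top [528.21374982 148.81066555 181.0489603 ] hinge [466.66878196 161.44092654 103.24990222] org [349.11858342 185.56458343 103.24990222] x [ 0.97958499 -0.20103047  0.        ] y [0.20103047 0.97958499 0.        ]
[[ 0.358 -0.    -0.934]
 [ 0.934 -0.001  0.358]
 [-0.001 -1.    -0.   ]]
```

```bash
python3 - <<'E'
from h import *
d=np.load('scene0.npz')['d'];W=cloud('scene',d)
for n,(v,u) in dict(stackL=(55,394),stackF=(70,430),stackR=(55,466),b2=(60,368),b3=(90,520),b3L=(100,480),b4=(120,460),b4R=(125,500),box=(42,392)).items(): print(n,W[v,u].round(0))
m=(W[...,0]>100)&(W[...,0]<800)&(W[...,1]>-50)&(W[...,1]<800)&(d>0)&(W[...,2]>140)
for i in range(100,800,50):
    print(i,[int(W[...,2][m&(W[...,0]>=i)&(W[...,0]<i+50)&(W[...,1]>=j)&(W[...,1]<j+50)].max(initial=0)) for j in range(0,800,50)])
T=np.array([466.7,161.4,0])+97*np.array([.9796,-.2010,0]);s=robot.read_state();p=s['position'];T[2]=p[2]
print(T,rot(s).T@(T-p))
E
```

```text
stackL [173. 738. 107.]
stackF [383. 598. 140.]
stackR [438. 697. 175.]
b2 [153. 618. 111.]
b3 [592. 772.  94.]
b3L [535. 624.  88.]
b4 [520. 552.  47.]
b4R [629. 544.  72.]
box [-237. 1374.  -49.]
100 [0, 0, 0, 0, 0, 0, 0, 0, 0, 0, 0, 0, 0, 0, 0, 0]
150 [0, 0, 0, 0, 0, 0, 0, 0, 0, 0, 306, 304, 0, 0, 0, 0]
200 [0, 0, 0, 0, 0, 0, 0, 0, 0, 0, 310, 307, 305, 299, 178, 177]
250 [0, 0, 0, 0, 0, 0, 0, 0, 0, 0, 0, 177, 305, 299, 176, 178]
300 [0, 0, 0, 0, 0, 0, 0, 0, 0, 0, 0, 178, 175, 0, 0, 177]
350 [0, 0, 0, 0, 0, 0, 0, 0, 0, 0, 0, 177, 177, 0, 164, 177]
400 [0, 0, 0, 0, 0, 0, 0, 0, 0, 0, 0, 0, 178, 178, 177, 176]
450 [0, 165, 0, 0, 0, 0, 0, 0, 0, 0, 0, 0, 0, 0, 0, 0]
500 [0, 182, 183, 183, 181, 0, 0, 0, 0, 0, 0, 0, 0, 0, 0, 0]
550 [0, 0, 0, 0, 0, 0, 0, 0, 0, 0, 0, 0, 0, 0, 0, 0]
600 [0, 0, 0, 0, 0, 0, 0, 0, 0, 0, 0, 0, 0, 0, 0, 0]
650 [0, 0, 0, 0, 0, 0, 0, 0, 0, 0, 0, 0, 0, 0, 0, 0]
700 [0, 0, 0, 0, 0, 0, 0, 0, 0, 0, 0, 0, 0, 0, 0, 0]
750 [0, 0, 0, 0, 0, 0, 0, 0, 0, 0, 0, 0, 0, 0, 0, 0]
[561.7212     141.903      230.60012274] [-2.91210587e+02  4.10919207e-01 -4.73792294e+02]
```

>>> {"op": "jog_arm", "data": {"commands": [[[-25,-10,-40,0],[-50,-20,-80,-1],[-75,-20,-120,-2],[-100,-20,-160,-3],[-125,-20,-200,-4],[-150,-20,-245,-5],[-175,-20,-285,-6],[-200,-20,-325,-7],[-230,-20,-370,-8],[-260,-20,-420,-9],[-285,-10,-460,-9.4],[-291,0,-474,-9.4]]], "hand": 0}}

```text
t: 1.6
position: [563.4, 138.9, 230.7]
ee_rot: [-0.548, 0.549, 0.446, -0.446]
force: [-0.1, -0.0, -0.1]
gripper_width: 0.4
```

```bash
python3 - <<'E'
from h import *
s=robot.read_state();print(s['t'],s['position'],s['joint_positions'].round(2),s['force'],s['gripper_width']);print(rot(s).round(3))
for n in["scene","top","wrist"]:
    p,d=robot.snapshot(n);cv2.imwrite(f"pics/{n}1.png",p[:,:,::-1]);np.savez(f"{n}1.npz",p=p,d=d)
E
```

```text
1.6 [563.37359121 138.93955436 230.71917736] [-0.58  0.23  0.31  1.6  -0.07  1.32  1.1 ] [-0.0641363  -0.02308561 -0.11324951] 0.42846386680611087
[[ 0.205  0.    -0.979]
 [ 0.979 -0.001  0.205]
 [-0.001 -1.    -0.   ]]
```

View pics/scene1.png

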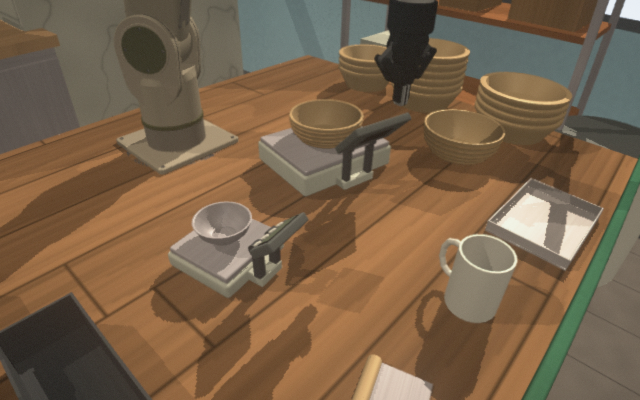

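View pics/wrist1.png

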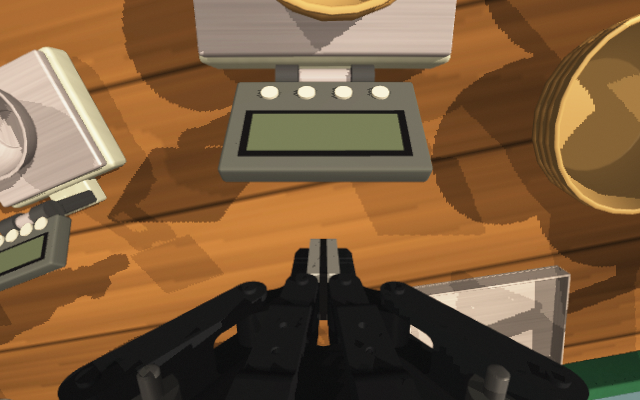

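The shut fingertips, at (322,255) in the wrist view, are behind the free edge at row 180 and centred on it. Next I go down behind it.

>>> {"op": "jog_arm", "data": {"commands": [[[0,20,0,0],[0,40,0,0],[0,60,0,0],[0,75,0,0],[0,75,0,0],[0,75,6,0],[0,75,12,0],[0,75,16,0],[0,75,16,0]]]}}

```text
t: 2.88
position: [547.6, 145.7, 157.7]
ee_rot: [-0.547, 0.548, 0.448, -0.446]
force: [4.2, -0.8, 3.1]
gripper_width: -0.1
```

```bash
python3 - <<'E'
from h import *
s=robot.read_state();print(s['t'],s['position'],s['force']);h=np.array([466.7,161.4,0]);x=np.array([.9796,-.2010,0]);print('along',(s['position']-h)@x)
p,d=robot.snapshot("wrist");cv2.imwrite("pics/wrist2.png",p[:,:,::-1])
E
```

```text
2.875 [547.58884603 145.66756085 157.7371534 ] [ 4.18323475 -0.81354518  3.12341264]
along 82.40093383935978
```

View pics/wrist2.png

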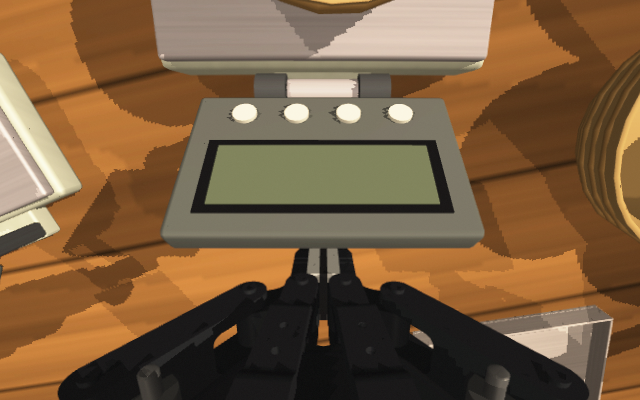

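Contact is made: the fingers meet the free edge at about (322,248), with a force of about 5 N. Next I draw the panel up along its arc.

>>> {"op": "jog_arm", "data": {"commands": [[[0,-1,5,0],[0,-3,10,0],[0,-6,15,0],[0,-8,20,0],[0,-10,25,0],[0,-12,30,0],[0,-12,32,0],[0,-12,32,0]]]}}

```text
t: 3.92
position: [514.9, 152.1, 168.2]
ee_rot: [0.548, -0.548, -0.447, 0.447]
force: [2.9, -1.1, 2.7]
gripper_width: -0.3
```

```bash
python3 - <<'E'
from h import *
s=robot.read_state();print(s['t'],s['position'],s['force']);h=np.array([466.7,161.4,0]);x=np.array([.9796,-.2010,0]);print('along',(s['position']-h)@x)
for n in ["wrist","scene"]:
    p,d=robot.snapshot(n);cv2.imwrite(f"pics/{n}3.png",p[:,:,::-1]);np.savez(f"{n}3.npz",p=p,d=d,W=cloud(n,d))
E
```

```text
3.925 [514.85092278 152.10117872 168.2037762 ] [ 2.87800804 -1.06762075  2.65590786]
along 49.037707037238654
```

View pics/wrist3.png

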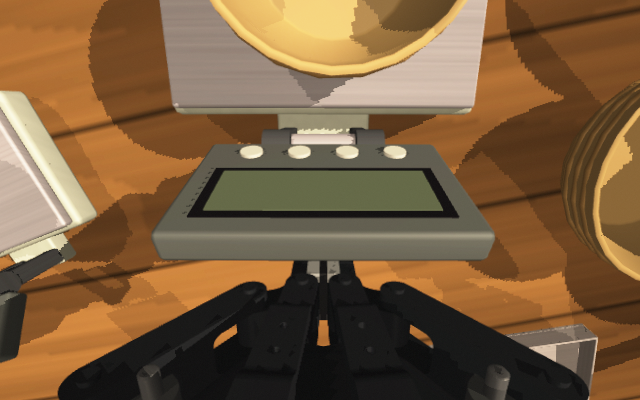

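View pics/scene3.png

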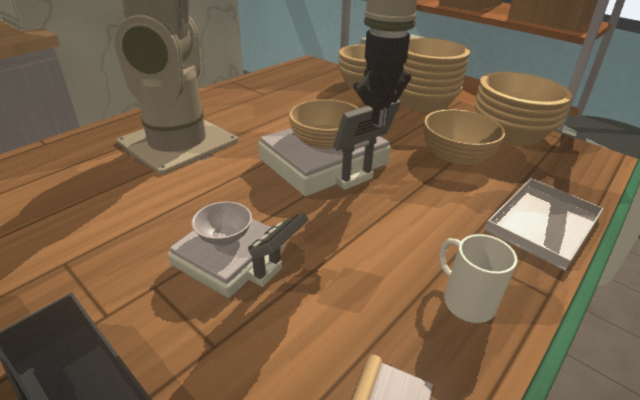

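The panel has risen and still rests on the fingers, with its free edge at row ~235–258 in the wrist view. The small display looks unchanged. Next I measure the tilt.

```bash
python3 - <<'E'
from h import *
z=np.load('wrist3.npz')
def fit(W,q):
    m=np.zeros(W.shape[:2],np.uint8);cv2.fillPoly(m,[np.array(q)],1);P=W[m>0]
    for _ in range(4):
        c=P.mean(0);V=np.linalg.svd(P-c,full_matrices=False)[2];n=V[2]*np.sign(V[2][2]);r=(P-c)@n;P=P[abs(r)<4]
    print(len(P),r.std(),n,'tilt deg',np.degrees(np.arccos(n[2])),c)
fit(z['W'],[[220,172],[428,172],[448,212],[200,212]])
fit(z['W'],[[222,165],[420,165],[470,225],[170,225]])
E
```

```text
7769 0.3570047244758983 [-0.93161222  0.19164053  0.30882451] tilt deg 72.01159594665455 [479.67581419 159.26801863 176.11796481]
14155 0.5790463535416376 [-0.92847718  0.18973933  0.3192634 ] tilt deg 71.3816157751519 [479.92685614 157.47965274 176.91191269]
```

It measures about 72°. I pull 4 mm more, then back straight off.

>>> {"op": "jog_arm", "data": {"commands": [[[0,-1,2,0],[0,-1,4,0],[0,-1,4,0],[0,-1,4,0],[0,0,-4,0],[0,0,-15,0],[0,0,-30,0],[0,0,-40,0],[0,-20,-40,0],[0,-60,-45,0],[0,-90,-50,0],[0,-90,-50,0]]]}}

```text
t: 5.52
position: [565.8, 141.9, 260.7]
ee_rot: [-0.547, 0.548, 0.448, -0.446]
force: [0.8, -0.7, -1.2]
gripper_width: 0.1
```

```bash
python3 - <<'E'
from h import *
s=robot.read_state();print(s['t'],s['position'],s['force'])
for n in ["wrist","scene","top"]:
    p,d=robot.snapshot(n);cv2.imwrite(f"pics/{n}4.png",p[:,:,::-1]);np.savez(f"{n}4.npz",p=p,d=d,W=cloud(n,d))
a=np.load('scene0.npz')['p'];b=np.load('scene4.npz')['p']
print('small diff',np.abs(a[205:285,240:310].astype(int)-b[205:285,240:310]).max())
E
```

```text
5.525 [565.7835312  141.9045391  260.65565864] [ 0.7553023  -0.65178212 -1.17186532]
small diff 62
```

View pics/wrist4.png

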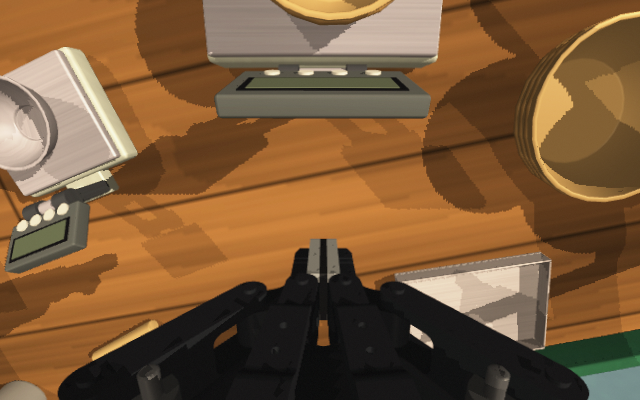

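View pics/scene4.png

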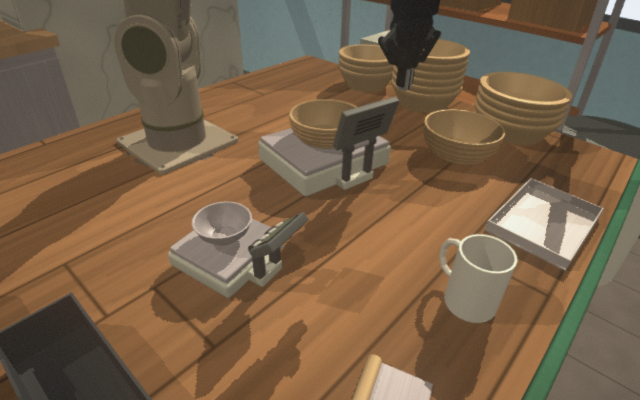

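The panel stands free with the gripper clear: in the scene view it spans (337–397, 98–148). In the small display's area I see only shadow changes. Next I measure the tilt again.

```bash
python3 - <<'E'
from h import *
def fit(W,q,k):
    m=np.zeros(W.shape[:2],np.uint8);cv2.fillPoly(m,[np.array(q)],1);P=W[(m>0)&np.isfinite(W).all(2)]
    for _ in range(5):
        c=np.median(P,0) if _==0 else P.mean(0);V=np.linalg.svd(P-c,full_matrices=False)[2];n=V[2]*np.sign(V[2][0])*-1;r=(P-c)@n;P=P[abs(r)<4]
    print(k,len(P),r.std(),n,'tilt deg',np.degrees(np.arccos(n[2])),c)
fit(np.load('wrist4.npz')['W'],[[245,79],[402,79],[410,88],[238,88]],'wrist screen')
fit(np.load('scene4.npz')['W'],[[344,119],[391,106],[387,128],[342,143]],'scene back')
W=np.load('top4.npz')['W'];fit(W,[[180,178],[248,194],[246,205],[178,190]],'top')
a=np.load('scene0.npz')['p'].astype(np.uint8);b=np.load('scene4.npz')['p']
g=lambda i:cv2.Canny(cv2.cvtColor(i,cv2.COLOR_RGB2GRAY)[205:285,240:310],80,160)
print('edges changed',(g(a)!=g(b)).sum())
A=cloud('scene',np.load('scene0.npz')['d']);B=np.load('scene4.npz')['W']
D=np.linalg.norm(A-B,axis=2)[212:255,252:306];print('small depth change median/95',np.median(D),np.percentile(D,[95,99]))
print(robot.read_state()['t'])
E
```

```text
wrist screen 1647 0.31527582791337233 [-0.93946391  0.19437589  0.28218003] tilt deg 73.60964106669873 [476.24800072 160.27824662 177.74882351]
scene back 230 0.86958800284016 [-0.92632718  0.17596602  0.33309745] tilt deg 70.54311394218637 [488.84461614 151.27059283 161.66487892]
top 630 2.1524528385328208 [-0.97122072  0.2081216  -0.1158262 ] tilt deg 96.6512812150197 [503.71000039 162.4567896  121.30635364]
edges changed 375
small depth change median/95 1.1337014898542157 [3.5217754  6.12669252]
5.675
```

View pics/top4.png

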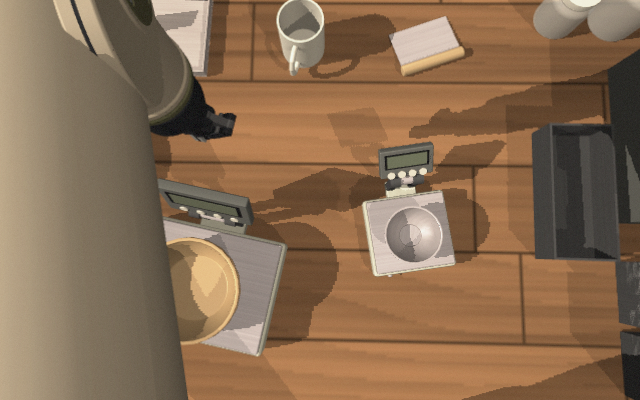

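```bash
python3 - <<'E'
from h import *
s=robot.read_state();print(s['t'],s['force'],abs(s['joint_velocities']).max())
print(robot.job_done())
E
```

```text
5.675 [ 0.02969483 -0.10949777 -0.28690868] 0.012674131360960473
the job is handed in; nothing more can be done
None
```

I swung the large scale's display up from about 51° to about 74° by drawing the shut fingers against its free edge. I then backed off and handed the job in at 5.7 s.

**Tilt after letting go:**

| Check | Result |
|---|---|
| Plane fit, wrist camera depth | 73.6° |
| Screen's position relative to the hinge | about 76° |
| Coarse fit of the panel's back, scene camera (230 pixels) | 70.5° |
| Fit from the top camera | 96.7° |

The first three lie inside the 65–85° band. I discarded the 96.7° fit because its 2 mm scatter and low centre show it mixed several surfaces.

**Staying put:** all these readings come from one set of pictures taken after release. I did not take a second, later set to confirm it stays there.

**Small scale:** its display looks unmoved in the pictures and the gripper never came near it. Depth there changed by 1.1 mm at the median and 6.1 mm at the 99th percentile. The image comparison in that area did show changes (375 edge pixels, brightness up to 62), which I put down to shadows.

**Robot at hand-in:** it was almost at rest, with an outside force of about 0.3 N. The tool tip was about 60 mm above the display's top edge and behind it, touching nothing.

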